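# Slide the heavy crate of turning tools home beside the grinder

## Task

The crate of turning tools has been left pulled out and crooked on the bench: push it back to its place in the sharpening station, upright, with its back flat against the rear batten and its left end up against the edge of the grinder's board. It is heavy and top-heavy, so push it with the fingers low, near its base, so that it slides on its bottom and never tips; do not grip or lift it. Leave the tools standing in it untouched and the other things on the bench where they are.

Things in the scene. Friction and masses are not known exactly. Their poses are not given: they have to be found in the camera images.
- crate: open wooden crate, slatted front and back, plywood ends, full of tools. Outside 90 mm along its x (front to back), 180 mm along its y, walls 200 mm high, flat rubber-faced bottom. Loose, about 2 kg; sliding it takes 11 to 22 N (it varies). Origin: centre of its underside; x points to its back (away from the robot, to the batten), y to its left end, z up. Starts up to 0.3 rad crooked to the station
- crate_front (a point): centre of the crate's front bottom slat, on its outer face, 38 mm above the bench (its x = -45 mm); axes as the crate. The slat is solid from the bench to 76 mm. Pushed here the crate slides; pushed above 60 mm it may tip, above 100 mm it does
- crate_end (a point): point low on the crate's right-hand end (y = -90 mm), 38 mm above the bench, midway between front and back; axes as the crate. The end board is solid from the bench to 138 mm
- crate_tools: the seven turned tool handles standing in the crate, fixed in it, from 184 mm to 345 mm above its underside; same origin and axes as the crate; not to be touched
- station: sharpening station, fixed to the bench: a plywood board 36 mm thick that carries a bench grinder, and behind it a batten that runs on to the right. Origin on the bench in the inner corner where the batten's front face (x = 0) meets the board's right-hand edge (y = 0); x points through the batten away from the robot, y along it to the left under the grinder. The board covers x -240 to 0, y 0 to 420 mm
- batten_end (a point): middle of the front face of the batten's free right-hand end, at bench level (station x = 0, y = -340 mm); the batten is 30 mm thick, 36 mm high; axes as the station
- home (a point): the crate's place on the bench: where its origin lies when its back is on the batten and its left end on the board's edge (station x = -45, y = -90 mm); axes as the station, to which the crate's are then parallel
- grinder (a point): centre of the bench grinder's shaft, 165 mm above the bench; the grinder spans 340 mm along the station's y, 190 mm along x and reaches 250 mm above the bench
- finish_tin: closed round steel tin with a paper band, 84 mm across, 115 mm high; bystander, origin at the centre of its underside
- wax_jar: squat glass jar with a white lid, 70 mm across, 70 mm high; bystander, origin at the centre of its underside
- chuck: steel four-jaw lathe chuck lying jaws up, 96 mm across, 64 mm high; bystander, origin at the centre of its underside
- bowl: small turned wooden bowl, 130 mm across, 55 mm high; bystander, origin at the centre of its underside
- blank: short square dark hardwood turning blank lying down, 45 x 90 x 45 mm, its length along its y axis; bystander, origin at the centre of its underside
- mallet: turned wooden carver's mallet standing on its head, 86 mm across, 232 mm high; bystander, origin at the centre of its underside
- dressing_stone: grey wheel-dressing stone lying on the front edge of the grinder's board, 25 x 90 x 25 mm; bystander, origin at the centre of its underside

How it is judged:
By the outcome, as a careful person would: the job done as asked, in the order asked, and still so for the second after the job is handed in, with the robot touching nothing.
It also fails if it takes over 56 s, if anything falls off the work surface, if the arm or the gripper's body presses on something with over 40 N, if the wrist force passes 120 N, or if a joint passes its speed limit or range.

## Robot

A 6-joint arm with a two-finger parallel gripper is mounted at the origin on the work surface. World frame = base frame: x ahead of the robot, y to its left, z up, the work surface at z = 0. Lengths are in m, angles in rad, forces in N, time in s.
With the tool pointing down it reaches from about 0.275 to 0.725 m from the base axis. Payload 15.9 kg.
Tool frame: the origin (TCP) lies at the very end of the fingers, on their centre line; the grasp point (between the pads) lies r.grasp_offset behind it (r.grasp_offset is the distance from the TCP to the grasp point, in m); z points along the fingers, y is the direction in which the jaws open and shut (so a half turn about z gives the same grasp; the last joint's range is limited). The gripper opens to 85 mm and grips with 20 to 120 N. Pads are 22 mm wide; open, the fingers measure 114 mm over their backs; the gripper's body (76 mm by 85 mm) begins 54 mm behind the grasp point. The pads swing forward as they close: fully open they stand 13 mm farther back than shut.
Start: joints at [0, 0.213, -0.034, 1.323, 0, 1.571], TCP at [0.5, -0, 0.231] pointing down, gripper open.
Joint ranges: [-2.98, 2.98], [-0.74, 1.72], [-1.14, 1.35], [-2.1, 2.04], [-1.57, 1.44], [-3.14, 3.14]. Speed limits (rad/s): [1.89, 1.89, 2.39, 2.57, 3.14, 3.14].

## Interface

Orientations are given as [roll, pitch, yaw] about the fixed x, y, z axes, in that order (R = Rz(yaw) Ry(pitch) Rx(roll)).
In Python, from cell import r gives the robot as it stands. The module is installed in compiled form; this text tells all that it offers.
- The arm moves only by the tool servo_tool, never from a script. Its argument "increments" is text: rows parted by semicolons, each of 7 numbers parted by spaces: the shift along the world's x, y, z in m, then the turn, a rotation vector about the world's x, y, z in rad, then the closure in counts, from 0 (fully open) to 255 (shut). In form: dx dy dz wx wy wz fingers; .... A call has 1 to 5 rows; each row is the pose to reach, as a shift and turn from the pose measured when the call began; what a row does not reach only later rows make up. A row lasts 1/8 s, in which the tool goes at most 62.5 mm and 10.7 degrees, less where a joint would pass 70% of its speed; a pose out of reach is approached as far as the arm can. A call with a gripper value outside its range is refused whole. The fingers move at their own pace and stop on an object; "force" is the grip in N (left out, the last holds). Time passes only in rows, so rows that repeat a pose let the fingers close. It gives the time, the measured TCP pose, the force and the opening at its end, in the units of the state.
- r.read_state(): the state, without advancing time (a new reading comes with each control period).
- r.get_image(name): name is "scene" or "side" or "wrist"; returns the picture (480x640x3 uint8, red, green, blue); there is no depth.
- r.calibration(name): a dict with "intrinsics" (3x3 intrinsics, pixels), "eye" and "orientation" of the camera in the world. Camera axes: x right, y up, looking along -z (the intrinsics and any distortion apply to the point x, -y, -z); pixel columns grow to the right and rows downward; lengths in m; the calibration is good to about 2 mm. The wrist camera is an equidistant fisheye: a pixel r from the principal point sees the ray r / f radians off the axis. A picture is of the moment at which its call begins: read the wrist's pose just before it. calibration takes no time and is no camera call; for the wrist camera it gives the pose at the moment of the call.
- r.finish_job(): hands the job in, once; it reports no verdict.
The state is a dict: "clock": time; "joint_positions": joint angles; "qvel": joint speeds; "joint_torque": joint torques, N m; "position": TCP position; "eef_rot": TCP orientation; "contact_force": force on the tool from outside, world axes, zero at the start; "ft_torque": the same for the moment, N m; "opening": finger opening in m.
Only numpy, scipy, OpenCV 4.12 (cv2) and the standard library are available. Lean on these libraries where they do the work, as an engineer would, in place of code of your own. Each camera call takes 0.05 s, during which the arm holds its last target. There are 200 camera calls.

## Working session

There is one attempt and no reset: what is moved stays moved. The work goes in short steps, Python scripts to look and compute and a tool call to move; the robot and the scene stay as the last step left them, time stands still between calls to the robot, and variables do not carry over. Pictures are saved under pics/ and viewed, about 8 in all and at most 12, crops included, and the job is handed in when it is done.

Besides the shell and the picture viewer there is one more tool, called after "Call:" as name(argument=value, ...) on one line, values as JSON. servo_tool: Moves the arm, as the interface text tells. Its arguments: {"type":"object","properties":{"increments":{"type":"string"},"force":{"type":"number"}},"required":["increments"]}

```bash
mkdir -p pics; python3 - <<'E'
from cell import r
import cv2
for n in ["scene","side"]:
    cv2.imwrite(f"pics/{n}0.png",r.get_image(n)[:,:,::-1]); print(n,r.calibration(n))
s=r.read_state(); print(s, r.grasp_offset)
E
```

```text
scene {'intrinsics': array([[475.05996033,   0.        , 315.74514347],
       [  0.        , 475.05996033, 244.56004526],
       [  0.        ,   0.        ,   1.        ]]), 'eye': array([ 0.4977522 , -0.69453585,  1.18654588]), 'orientation': array([ 5.73947913e-01,  9.50722857e-05, -6.72343832e-02])}
side {'intrinsics': array([[547.36446665,   0.        , 324.393402  ],
       [  0.        , 547.36446665, 242.34693053],
       [  0.        ,   0.        ,   1.        ]]), 'eye': array([-0.23262176,  1.01582734,  0.89849141]), 'orientation': array([ 1.03420668,  0.02118959, -2.50624672])}
{'clock': 0.1, 'joint_positions': array([ 2.67336251e-06,  2.13334354e-01, -3.49879295e-02,  1.32354480e+00,
        6.65425235e-06,  1.57078673e+00]), 'qvel': array([ 6.24278431e-04, -9.37459401e-04,  2.50519648e-03, -7.00171623e-06,
        3.99396847e-04,  1.56718098e-03]), 'joint_torque': array([ 1.52238292e-03, -6.87242889e+01,  4.87808239e+01,  1.21537212e-02,
        1.43833854e-04,  5.94535322e-06]), 'position': array([4.99673050e-01, 3.43588925e-06, 2.30855317e-01]), 'eef_rot': array([-3.14052190e+00, -6.66452644e-06,  1.57080859e+00]), 'contact_force': array([-0.57921384,  0.12814872, -0.85864234]), 'ft_torque': array([0.04011957, 0.03340216, 0.04078748]), 'opening': 0.08541991456691592} 0.0187
```

View pics/scene0.png

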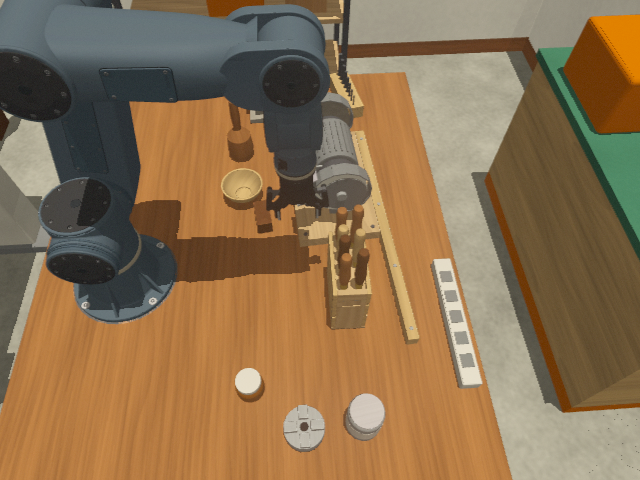

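View pics/side0.png

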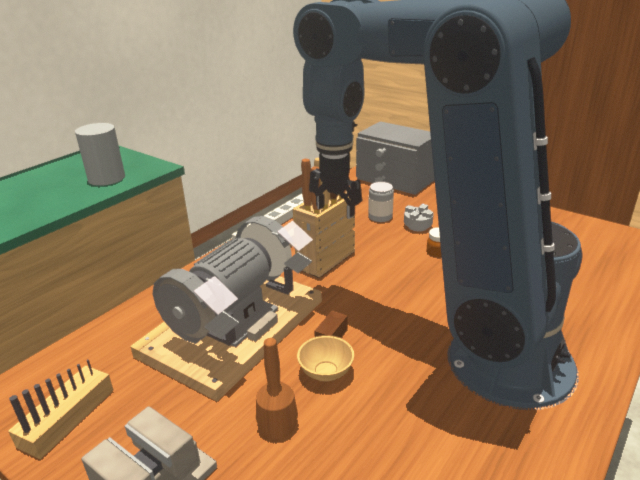

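```bash
cat > h.py <<'E'
import numpy as np, cv2
from cell import r
from scipy.spatial.transform import Rotation as R
def cam(n):
    c=r.calibration(n); return c["intrinsics"],c["eye"],R.from_euler("xyz",c["orientation"]).as_matrix()
def ray(n,u,v,z=0.):
    K,e,M=cam(n); d=M@np.array([(u-K[0,2])/K[0,0],-(v-K[1,2])/K[1,1],-1]); return e+d*(z-e[2])/d[2]
def proj(n,P):
    K,e,M=cam(n); p=(np.atleast_2d(P)-e)@M; return np.c_[K[0,2]+K[0,0]*p[:,0]/-p[:,2],K[1,2]-K[1,1]*p[:,1]/-p[:,2]]
E
python3 - <<'E'
import cv2,numpy as np
a=cv2.imread("pics/scene0.png")[120:350,250:450]; b=cv2.imread("pics/side0.png")[190:400,130:370]
cv2.imwrite("pics/a.png",cv2.resize(a,None,fx=2.6,fy=2.6,interpolation=cv2.INTER_CUBIC))
cv2.imwrite("pics/b.png",cv2.resize(b,None,fx=2.8,fy=2.8,interpolation=cv2.INTER_CUBIC))
E
```

```text
(no output)
```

View pics/a.png

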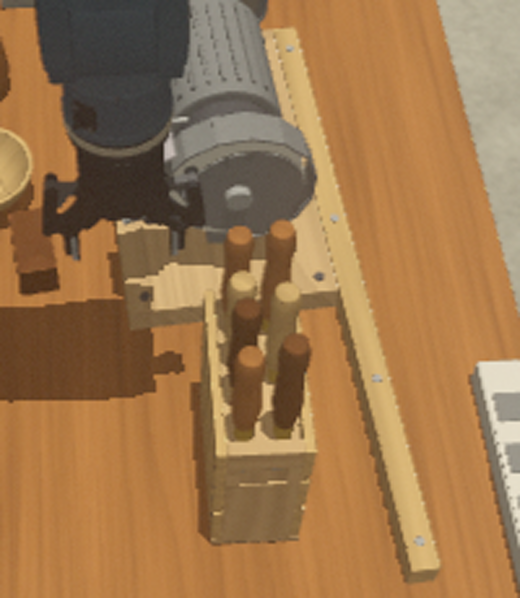

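View pics/b.png

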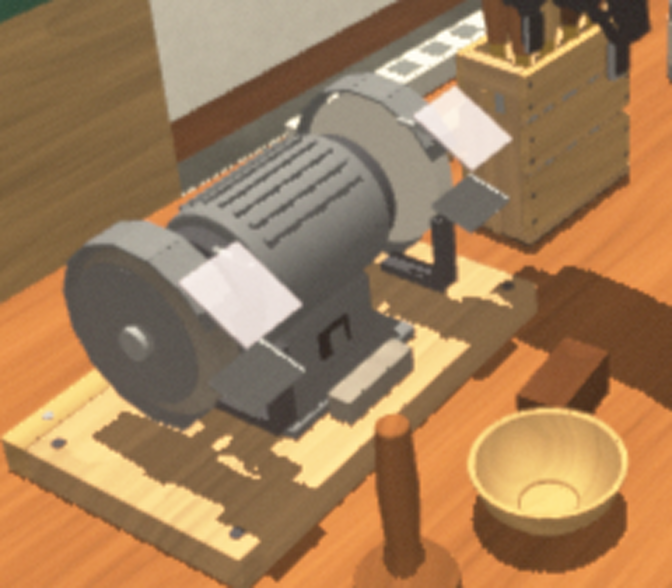

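```bash
cat > fit.py <<'E'
from h import *
from scipy.optimize import least_squares
def T(p,L): 
    c,s=np.cos(p[2]),np.sin(p[2]); L=np.array(L,float); return np.c_[p[0]+c*L[:,0]-s*L[:,1],p[1]+s*L[:,0]+c*L[:,1],L[:,2]]
def fit(obs,p0):  # obs: (cam, local xyz, pixel)
    f=lambda p: np.concatenate([(proj(n,T(p,[L]))[0]-q) for n,L,q in obs])
    s=least_squares(f,p0,loss="soft_l1",f_scale=1.5); return s.x,f(s.x).reshape(-1,2).round(1)
E
cat > f1.py <<'E'
from fit import *
A=lambda u,v:np.array([250+u/2.6,120+v/2.6]); B=lambda u,v:np.array([130+u/2.8,190+v/2.8])
S,D="scene","side"
st=[(S,(-.24,0,.036),A(128,300)),(S,(-.24,0,0),A(131,328)),(S,(0,0,.036),A(339,291)),(S,(0,-.34,0),A(410,580)),(S,(.03,-.34,.036),A(439,568)),(S,(.0,-.34,.036),A(408,571)),
 (D,(-.24,0,.036),B(537,285)),(D,(-.24,.42,.036),B(243,575)),(D,(0,.42,.036),B(5,440))]
cr=[(S,(-.045,-.09,0),A(211,542)),(S,(.045,-.09,0),A(298,541)),(S,(-.045,-.09,.2),A(216,455)),(S,(.045,-.09,.2),A(316,450)),(S,(-.045,.09,.2),A(207,292)),
 (D,(-.045,.09,0),B(530,247)),(D,(-.045,.09,.2),B(533,75)),(D,(.045,.09,.2),B(457,42)),(D,(-.045,-.09,0),B(627,180))]
ps,e=fit(st,[.68,0,0]);print("station",ps.round(4));print(e.tolist())
pc,e=fit(cr,[.55,-.1,0]);print("crate",pc.round(4));print(e.tolist())
Ri=R.from_euler("z",ps[2]).as_matrix()[:2,:2]
print("crate in station",(Ri.T@(pc[:2]-ps[:2])).round(4),pc[2]-ps[2])
print("home",T(ps,[[-.045,-.09,0]]), "end pt",T(pc,[[-.045,0,0],[0,-.09,0]]))
for n,u,v,z in [("chuck",304,428,.064),("tin",366,413,.115),("jar",248,382,.07),("blank",264,215,.045),("bowl",242,184,.055)]: print(n,ray(S,u,v,z).round(3))
E
python3 f1.py
```

```text
station [0.7402 0.0844 0.0657]
[[-0.1, 4.0], [-0.9, -0.0], [-0.2, -1.5], [-2.3, 1.1], [0.2, -0.9], [0.7, -0.6], [-1.0, -1.3], [-3.0, -5.8], [5.5, 2.7]]
crate [ 0.6172 -0.1113 -0.0131]
[[-0.4, 1.0], [-0.2, -0.3], [-0.0, 0.5], [0.3, 0.5], [-1.8, -0.9], [0.1, -0.8], [-2.9, -0.3], [-1.1, 2.8], [0.6, -3.5]]
crate in station [-0.1355 -0.1872] -0.07887150897320556
home [[ 0.70116864 -0.008354    0.        ]] end pt [[ 0.57224574 -0.1106816   0.        ]
 [ 0.6160597  -0.20126491  0.        ]]
chuck [ 0.487 -0.459  0.064]
tin [ 0.624 -0.448  0.115]
jar [ 0.361 -0.349  0.07 ]
blank [0.4   0.157 0.045]
bowl [0.334 0.273 0.055]
```

Call:
servo_tool(increments="-0.03 -0.05 0.02 0.16 0.005 0.016 110; -0.04 -0.1 0.03 0.32 0.01 0.033 110; -0.04 -0.16 0.03 0.48 0.015 0.05 110; -0.04 -0.22 0.03 0.65 0.02 0.066 110; -0.04 -0.27 0.03 0.65 0.02 0.066 110")

```text
clock: 0.72
position: [0.4603, -0.2396, 0.2603]
eef_rot: [-3.141, -0.644, 1.638]
contact_force: [1.7, -0.4, 0.9]
opening: 0.0483
```

Call:
servo_tool(increments="0.05 -0.04 0 0 0 0 110; 0.1 -0.04 -0.03 0 0 0 110; 0.155 -0.04 -0.07 0 0 0 110; 0.155 -0.04 -0.11 0 0 0 110; 0.155 -0.04 -0.11 0 0 0 110")

```text
clock: 1.35
position: [0.6084, -0.2723, 0.1406]
eef_rot: [3.14, -0.642, 1.634]
contact_force: [-0.2, -0.2, 1.5]
opening: 0.0485
```

```bash
python3 - <<'E'
from h import *
print(r.calibration("wrist"))
cv2.imwrite("pics/w1.png",r.get_image("wrist")[:,:,::-1]); s=r.read_state();print(s["position"],s["joint_positions"])
E
```

```text
{'intrinsics': array([[371.64829954,   0.        , 322.19935367],
       [  0.        , 371.64829954, 237.30530371],
       [  0.        ,   0.        ,   1.        ]]), 'eye': array([ 0.60971822, -0.30188348,  0.2967593 ]), 'orientation': array([ 0.36030876, -0.0006398 ,  0.06229145])}
[ 0.60837924 -0.272873    0.14397116] [-0.64018154  1.13408986  1.15411374  2.03616486  0.47583102  0.75764593]
```

View pics/w1.png

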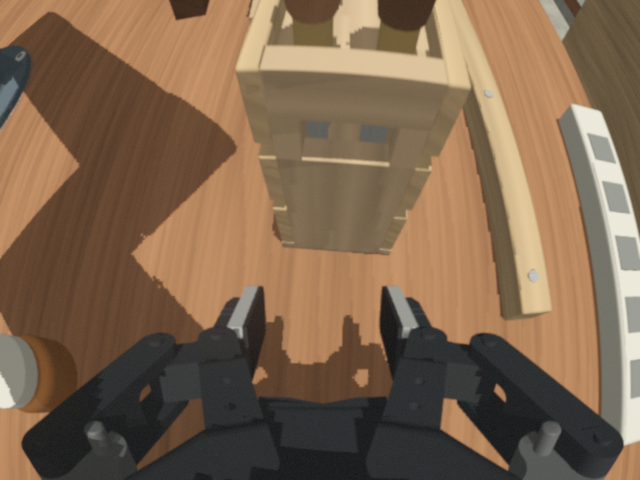

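```bash
cat >> h.py <<'E'
_p=proj
def fish(c,P):
    K,e,M=c["intrinsics"],c["eye"],R.from_euler("xyz",c["orientation"]).as_matrix()
    p=(np.atleast_2d(P)-e)@M*[1,-1,-1]; t=np.arccos(p[:,2]/np.linalg.norm(p,axis=1)); n=np.linalg.norm(p[:,:2],axis=1)
    return np.array([[K[0,2],K[1,2]]])+K[0,0]*(t/n)[:,None]*p[:,:2]
W={}
def proj(n,P): return fish(W[n],P) if n in W else _p(n,P)
E
cat > f2.py <<'E'
exec(open("f1.py").read().split("ps,e=")[0])
import h
K=np.array([[371.648,0,322.2],[0,371.648,237.305],[0,0,1]])
h.W["w1"]=dict(intrinsics=K,eye=np.array([.60971822,-.30188348,.2967593]),orientation=[.36030876,-.0006398,.06229145])
w=lambda u,v:np.array([u,v],float)
st=[o for o in st if o[0]==S]+[("w1",(0,-.34,0),w(506,315)),("w1",(.03,-.34,.036),w(551,307)),("w1",(0,-.34,.036),w(504,293))]
crw=[("w1",(-.045,-.09,0),w(282,246)),("w1",(.045,-.09,0),w(391,254)),("w1",(-.045,-.09,.2),w(238,70)),("w1",(.045,-.09,.2),w(470,86))]
cr=[o for o in cr if o[0]==S]+crw
def run():
    global ps,pc
    ps,e=fit(st,[.74,.08,.06]);print("station",ps.round(4));print(e.tolist())
    pc,e=fit(cr,[.61,-.11,0]);print("crate",pc.round(4));print(e.tolist())
    Ri=R.from_euler("z",ps[2]).as_matrix()[:2,:2]
    print("crate in station",(Ri.T@(pc[:2]-ps[:2])).round(4),pc[2]-ps[2],"home",T(ps,[[-.045,-.09,0]]).round(4),T(pc,[[-.045,0,0],[0,-.09,0]]).round(4).tolist())
if __name__=="__main__": run()
E
python3 f2.py
```

```text
station [0.7422 0.0867 0.0584]
[[0.5, 2.8], [-0.3, -1.2], [0.4, -2.2], [-2.6, 0.3], [-0.1, -1.6], [0.4, -1.4], [-4.9, 0.3], [-0.1, -1.7], [16.9, 14.7]]
crate [ 0.6169 -0.1106 -0.01  ]
[[-0.4, 0.8], [-0.3, -0.6], [-0.1, 0.3], [0.2, 0.2], [-2.1, -1.1], [1.9, 0.0], [-1.4, -0.8], [-2.1, -1.0], [3.7, 0.8]]
crate in station [-0.1367 -0.1897] -0.06846374536395876 home [[ 0.7026 -0.0058  0.    ]] [[0.5719, -0.1102, 0.0], [0.616, -0.2006, 0.0]]
```

Call:
servo_tool(increments="0 0 -0.02 -0.07 0 0 110; 0 0 -0.05 -0.14 0 0 110; 0 0 -0.08 -0.14 0 0 110; 0 0 -0.08 -0.14 0 0 110")

```text
clock: 1.9
position: [0.6073, -0.2726, 0.0655]
eef_rot: [-3.136, -0.5, 1.63]
contact_force: [-0.3, 0.9, 0.2]
opening: 0.0485
```

Call:
servo_tool(increments="0.009 0 -0.02 0 0 0 110; 0.009 0 -0.04 0 0 0 110; 0.009 0.02 -0.04 0 0 0 110; 0.009 0.04 -0.04 0 0 0 110; 0.009 0.052 -0.04 0 0 0 110")

```text
clock: 2.52
position: [0.6171, -0.2202, 0.0259]
eef_rot: [-3.138, -0.5, 1.63]
contact_force: [0.1, 0.4, -0.4]
opening: 0.0488
```

Call:
servo_tool(increments="0 0.006 0 0 0 0 110; -0.001 0.014 0 0 0 0 110; -0.0015 0.023 0 0 0 0 110; -0.002 0.032 0 0 0 0 110; -0.0025 0.04 0 0 0 0 110")

```text
clock: 3.15
position: [0.6153, -0.1818, 0.0261]
eef_rot: [-3.14, -0.497, 1.63]
contact_force: [3.3, -10.3, 0.6]
opening: 0.0482
```

```bash
python3 - <<'E'
from h import *
c=r.calibration("wrist");print(c["eye"],c["orientation"])
a=r.get_image("wrist")[:,:,::-1];b=r.get_image("scene")[:,:,::-1]
print(r.read_state()["position"])
b=cv2.resize(b[170:350,280:440],None,fx=2.6667,fy=2.6667,interpolation=cv2.INTER_CUBIC)
a=cv2.resize(a,None,fx=.55,fy=.55) if 0 else a[:,140:510]
cv2.imwrite("pics/w2.png",np.hstack([a,b]))
E
```

```text
[ 0.61560997 -0.18842596  0.18487886] [0.21491534 0.00219655 0.05999508]
[ 0.61518    -0.18084365  0.02620734]
```

View pics/w2.png

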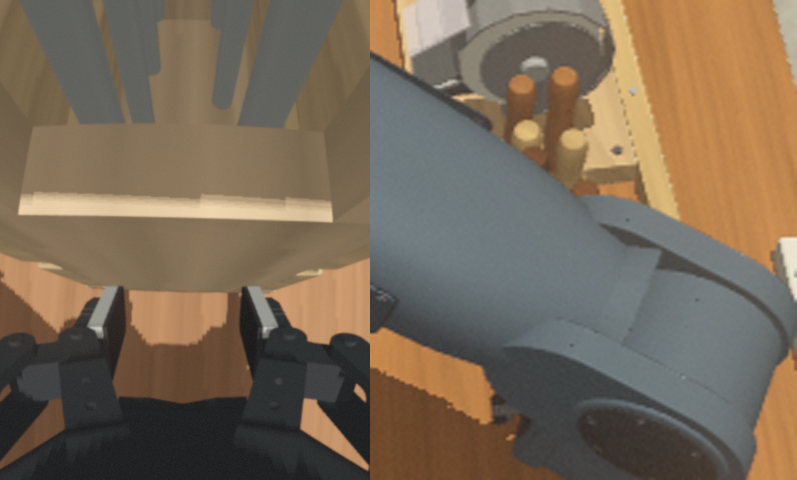

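Call:
servo_tool(increments="-0.0005 0.01 0 0 0 0 110; -0.001 0.02 0 0 0 0 110; -0.0015 0.03 0 0 0 0 110; -0.002 0.04 0 0 0 0 110; -0.0025 0.048 0 0 0 0 110")

```text
clock: 3.88
position: [0.6131, -0.1342, 0.0262]
eef_rot: [-3.14, -0.495, 1.63]
contact_force: [0.9, -10.9, -1.7]
opening: 0.0486
```

Call:
servo_tool(increments="-0.0005 0.004 0 0 0 0 110; -0.0005 0.008 0 0 0 0 110; -0.001 0.012 0 0 0 0 110; -0.001 0.012 0 0 0 0 110")

```text
clock: 4.38
position: [0.6126, -0.1235, 0.0262]
eef_rot: [-3.141, -0.493, 1.63]
contact_force: [1.1, -6.3, -1.9]
opening: 0.0489
```

Call:
servo_tool(increments="0 0.004 0 0 0 0 110; -0.0005 0.007 0 0 0 0 110; -0.0005 0.01 0 0 0 0 110; -0.0005 0.012 0 0 0 0 110; -0.0005 0.012 0 0 0 0 110")

```text
clock: 5.0
position: [0.6126, -0.1134, 0.0262]
eef_rot: [3.141, -0.49, 1.63]
contact_force: [1.1, -12.0, -1.1]
opening: 0.0486
```

Call:
servo_tool(increments="0 0.003 0 0 0 0 110; -0.0005 0.006 0 0 0 0 110; -0.0005 0.008 0 0 0 0 110; -0.0005 0.008 0 0 0 0 110")

```text
clock: 5.5
position: [0.614, -0.1125, 0.0263]
eef_rot: [3.137, -0.478, 1.629]
contact_force: [4.0, -49.7, 1.1]
opening: 0.0487
```

Call:
servo_tool(increments="0 -0.03 0 0 0 0 110; 0 -0.09 0.03 0 0 0 110; -0.06 -0.11 0.08 -0.12 0 0 110; -0.12 -0.11 0.13 -0.25 0 0 110; -0.17 -0.11 0.13 -0.4 0 0.0 110")

```text
clock: 6.12
position: [0.4713, -0.2233, 0.1502]
eef_rot: [-3.127, -0.091, 1.622]
contact_force: [0.7, -0.3, 1.0]
opening: 0.0485
```

```bash
python3 - <<'E'
from h import *
s=r.read_state();print(s["joint_positions"],s["position"],s["eef_rot"])
A=R.from_euler("xyz",s["eef_rot"]);
for y in (.06,.06+np.pi):
    B=R.from_euler("z",.06)*R.from_euler("y",-.5)*R.from_euler("z",y-.06)*R.from_euler("x",np.pi); print((B*A.inv()).as_rotvec(),B.as_euler("xyz"))
b=r.get_image("scene")[:,:,::-1]
cv2.imwrite("pics/s2.png",cv2.resize(b[140:340,250:450],None,fx=3,fy=3,interpolation=cv2.INTER_CUBIC))
E
```

```text
[-0.4853417   0.33891468 -0.07649203  1.21467635  0.07101043  1.03137733] [ 0.47129104 -0.22325239  0.15020141] [-3.12707192 -0.09133029  1.62210357]
[ 0.32735466 -0.31361104 -1.54260095] [ 3.14159265 -0.5         0.06      ]
[-0.4254622  -0.4996766   1.53201405] [-3.14159265  0.5        -3.08159265]
```

View pics/s2.png

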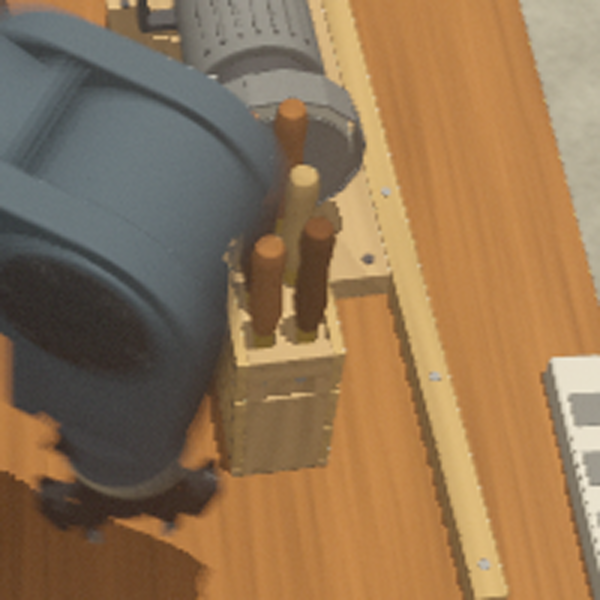

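Call:
servo_tool(increments="-0.01 0.02 0 -0.047 -0.056 0.17 80; -0.02 0.05 0 -0.094 -0.111 0.34 60; -0.03 0.08 0 -0.142 -0.167 0.51 40; -0.03 0.11 0 -0.189 -0.222 0.68 40; -0.03 0.14 0 -0.236 -0.278 0.851 40")

```text
clock: 6.8
position: [0.4328, -0.0791, 0.1516]
eef_rot: [3.026, 0.244, 2.477]
contact_force: [0.5, 0.4, -0.6]
opening: 0.0721
```

Call:
servo_tool(increments="0 0.03 -0.02 -0.047 -0.056 0.17 40; 0 0.05 -0.04 -0.094 -0.111 0.34 40; 0 0.06 -0.05 -0.142 -0.167 0.51 40; 0 0.065 -0.06 -0.189 -0.222 0.681 40; 0 0.065 -0.06 -0.189 -0.222 0.681 40")

```text
clock: 7.42
position: [0.4316, -0.0142, 0.0908]
eef_rot: [-3.137, 0.505, -3.078]
contact_force: [0.5, 0.3, 0.4]
opening: 0.0721
```

Call:
servo_tool(increments="0.03 -0.003 -0.03 0 -0.05 0 40; 0.06 -0.003 -0.06 -0.005 -0.1 0 40; 0.08 -0.002 -0.071 -0.005 -0.1 0 40; 0.1 -0.001 -0.071 -0.005 -0.1 0 40; 0.115 0 -0.071 -0.005 -0.1 0 40")

```text
clock: 8.05
position: [0.5485, -0.0144, 0.02]
eef_rot: [-3.125, 0.604, -3.076]
contact_force: [0.5, 0.1, -0.0]
opening: 0.0717
```

```bash
python3 - <<'E'
from h import *
c=r.calibration("wrist");print(c["eye"],c["orientation"])
cv2.imwrite("pics/w3.png",r.get_image("wrist")[:,:,::-1]);s=r.read_state();print(s["position"],s["eef_rot"],s["joint_positions"])
E
```

```text
[ 0.40938177 -0.02183632  0.09721976] [-0.88446677  0.01438252  1.62727269]
[ 0.55026712 -0.01437055  0.02087322] [-3.12472581  0.60609945 -3.07431261] [-0.05700092  0.13936819 -1.00131623 -0.17409247  0.05389662 -0.10220684]
```

View pics/w3.png

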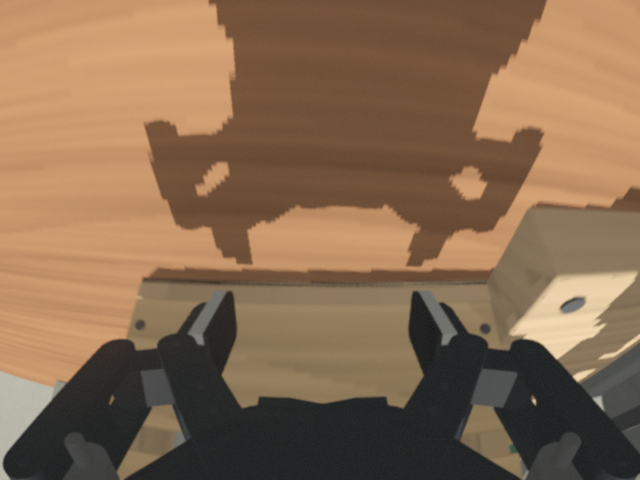

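Call:
servo_tool(increments="0.01 0.0005 0 0 0 0 40; 0.02 0.001 0 0 0 0 40; 0.03 0.002 0 0 0 0 40; 0.04 0.0025 0 0 0 0 40; 0.05 0.003 0 0 0 0 40")

```text
clock: 8.72
position: [0.5989, -0.0116, 0.0201]
eef_rot: [-3.125, 0.603, -3.076]
contact_force: [-17.0, -0.3, 9.3]
opening: 0.072
```

Call:
servo_tool(increments="0.01 0.0005 0 0 0 0 40; 0.02 0.001 0 0 0 0 40; 0.028 0.002 0 0 0 0 40; 0.036 0.0025 0 0 0 0 40; 0.036 0.0025 0 0 0 0 40")

```text
clock: 9.35
position: [0.6345, -0.0092, 0.0198]
eef_rot: [-3.126, 0.602, -3.078]
contact_force: [-2.3, -0.6, -1.6]
opening: 0.0718
```

Call:
servo_tool(increments="0.004 0 0 0 0 0 40; 0.008 0.0005 0 0 0 0 40; 0.012 0.001 0 0 0 0 40; 0.016 0.001 0 0 0 0 40; 0.016 0.001 0 0 0 0 40")

```text
clock: 9.98
position: [0.6496, -0.0084, 0.0193]
eef_rot: [-3.127, 0.6, -3.08]
contact_force: [-7.8, -0.1, 2.3]
opening: 0.0723
```

Call:
servo_tool(increments="0.003 0 0 0 0 0 40; 0.006 0 0 0 0 0 40; 0.009 0.0005 0 0 0 0 40; 0.009 0.0005 0 0 0 0 40")

```text
clock: 10.48
position: [0.6536, -0.0084, 0.0158]
eef_rot: [-3.127, 0.59, -3.082]
contact_force: [-30.8, -6.7, 7.0]
opening: 0.0719
```

Call:
servo_tool(increments="0.008 0.0005 0.003 0 0 0 40; 0.008 0.0005 0.003 0 0 0 40; -0.03 -0.002 0.01 0 0 0 40; -0.09 -0.02 0.06 0 0.1 0 40; -0.15 -0.08 0.13 0 0.2 0 40")

```text
clock: 11.1
position: [0.5607, -0.0434, 0.0841]
eef_rot: [-3.137, 0.422, -3.087]
contact_force: [2.1, 0.5, 0.2]
opening: 0.072
```

Call:
servo_tool(increments="-0.05 -0.06 0.05 0 0.15 0 110; -0.08 -0.12 0.08 0 0.3 0 110; -0.08 -0.17 0.1 0 0.3 0 110; -0.08 -0.22 0.1 0 0.3 0 110; -0.08 -0.22 0.1 0 0.3 0 110")

```text
clock: 11.72
position: [0.4804, -0.2657, 0.1855]
eef_rot: [3.131, 0.123, -3.093]
contact_force: [1.7, 0.2, 0.6]
opening: 0.0488
```

```bash
python3 - <<'E'
from h import *
b=r.get_image("scene")[:,:,::-1];a=r.get_image("side")[:,:,::-1]
f=lambda i:cv2.resize(i,None,fx=2.5,fy=2.5,interpolation=cv2.INTER_CUBIC)
cv2.imwrite("pics/s3.png",np.hstack([f(b[130:350,285:445]),f(a[160:380,220:380])]));print(r.read_state()["position"])
E
```

```text
[ 0.48036457 -0.26804277  0.1860148 ]
```

View pics/s3.png

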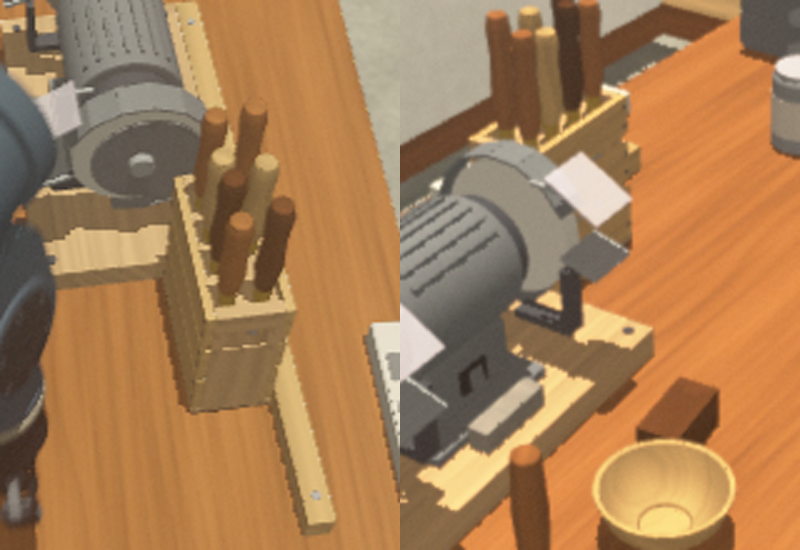

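```bash
python3 - <<'E'
from h import *
s=r.read_state();print(s["joint_positions"],s["position"])
A=R.from_euler("xyz",s["eef_rot"]);B=R.from_euler("z",.06)*R.from_euler("x",.48)*R.from_euler("z",np.pi/2)*R.from_euler("x",np.pi)
v=(B*A.inv()).as_rotvec();print(v,np.linalg.norm(v))
S="scene"
import sys
from fit import *
C=lambda u,v:np.array([285+u/2.5,130+v/2.5])
p,e=fit([(S,(-.045,-.09,0),C(192,410)),(S,(.045,-.09,0),C(272,402)),(S,(-.045,-.09,.2),C(206,318)),(S,(.045,-.09,.2),C(295,308)),(S,(-.045,.09,.2),C(178,183))],[.7,0,.06]);print(p,e.tolist())
E
```

```text
[-0.55323973  0.23731965 -0.12593372  1.10981395  0.07722473 -0.59524667] [ 0.48036457 -0.26804277  0.1860148 ]
[ 0.43934653  0.50294334 -1.50271104] 1.6444202097159244
[ 0.70480286 -0.01101049  0.05237004] [[-0.5, 0.6], [-0.8, 0.4], [0.5, 0.0], [1.2, 0.3], [-0.5, -3.9]]
```

Call:
servo_tool(increments="0 0 0.02 0.049 0.056 -0.167 110; 0 0 0.03 0.098 0.112 -0.334 110; 0.02 0 0.03 0.146 0.168 -0.501 110; 0.04 0 0.03 0.195 0.224 -0.668 110; 0.06 0.01 0.02 0.244 0.279 -0.835 110")

```text
clock: 12.45
position: [0.5415, -0.2579, 0.2065]
eef_rot: [3.012, -0.216, 2.341]
contact_force: [-0.2, 0.2, 0.2]
opening: 0.0485
```

Call:
servo_tool(increments="0.03 0.01 -0.01 0.049 0.056 -0.167 110; 0.06 0.03 -0.03 0.098 0.112 -0.334 110; 0.09 0.05 -0.06 0.146 0.168 -0.501 110; 0.12 0.07 -0.08 0.195 0.224 -0.668 110; 0.14 0.08 -0.1 0.195 0.224 -0.668 110")

```text
clock: 13.08
position: [0.682, -0.1767, 0.1049]
eef_rot: [-3.135, -0.481, 1.618]
contact_force: [0.9, -0.2, -0.2]
opening: 0.0485
```

Call:
servo_tool(increments="0.005 0 -0.03 0 0 0 110; 0.01 0 -0.06 0 0 0 110; 0.01 0 -0.079 0 0 0 110; 0.01 0.02 -0.079 0 0 0 110; 0.01 0.04 -0.079 0 0 0 110")

```text
clock: 13.7
position: [0.6919, -0.1358, 0.0256]
eef_rot: [-3.133, -0.482, 1.616]
contact_force: [-0.4, 0.2, 0.4]
opening: 0.0486
```

Call:
servo_tool(increments="0 0.008 0 0 0 0 110; 0 0.016 0 0 0 0 110; 0 0.022 0 0 0 0 110; -0.0005 0.027 0 0 0 0 110; -0.0005 0.031 0 0 0 0 110")

```text
clock: 14.32
position: [0.6914, -0.1073, 0.0255]
eef_rot: [-3.133, -0.477, 1.616]
contact_force: [-4.6, -36.1, 6.3]
opening: 0.0484
```

Call:
servo_tool(increments="0 0.004 0 0 0 0 110; 0 0.004 0 0 0 0 110; 0 -0.03 0.005 0 0 0 110; -0.02 -0.09 0.05 0 0 0 110; -0.04 -0.15 0.1 0 0 0 110")

```text
clock: 14.95
position: [0.6588, -0.2336, 0.1059]
eef_rot: [-3.133, -0.477, 1.615]
contact_force: [0.7, -0.4, 0.5]
opening: 0.0487
```

Call:
servo_tool(increments="0 -0.03 0.06 -0.1 0 0 110; 0 -0.04 0.12 -0.2 0 0 110; 0 -0.04 0.16 -0.2 0 0 110; 0 -0.04 0.16 -0.2 0 0 110")

```text
clock: 15.45
position: [0.6558, -0.2683, 0.2517]
eef_rot: [3.13, -0.26, 1.613]
contact_force: [-0.1, -0.2, 0.2]
opening: 0.0485
```

```bash
python3 - <<'E'
from h import *
c=r.calibration("wrist");print(c["eye"],c["orientation"])
a=r.get_image("wrist")[:,:,::-1]; b=r.get_image("scene")[:,:,::-1]
print(r.read_state()["position"])
b=cv2.resize(b[130:350,285:445],None,fx=2.18,fy=2.18,interpolation=cv2.INTER_CUBIC)
cv2.imwrite("pics/w4.png",np.hstack([a[:,120:560],b[:480]]))
E
```

```text
[ 0.65247494 -0.23753121  0.40734824] [-0.02190197 -0.01086593  0.03840666]
[ 0.65547224 -0.26840459  0.25006903]
```

View pics/w4.png

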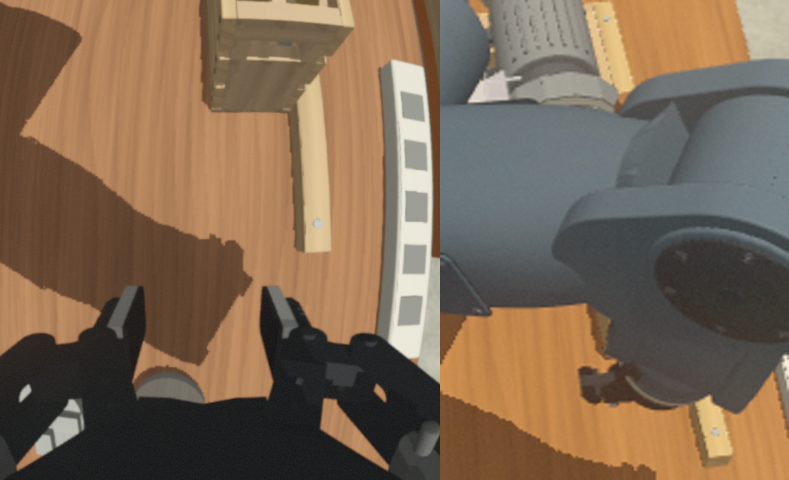

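Call:
servo_tool(increments="-0.05 0.0 0.02 -0.08 -0.08 0 110; -0.1 0.01 0.02 -0.16 -0.16 0 110; -0.15 0.04 0.02 -0.2 -0.3 0 110; -0.19 0.09 0.02 -0.25 -0.42 0 110; -0.19 0.15 0.02 -0.25 -0.5 0 110")

```text
clock: 16.18
position: [0.6023, -0.2496, 0.2831]
eef_rot: [2.899, -0.099, 1.653]
contact_force: [0.1, 0.6, 0.4]
opening: 0.0485
```

Call:
servo_tool(increments="-0.02 0.05 0 0 0 0 110; -0.02 0.09 0 0 0 0 110; -0.02 0.1 0 0 0 0 110; -0.02 0.1 0 0 0 0 110")

```text
clock: 16.68
position: [0.5824, -0.1496, 0.2828]
eef_rot: [2.9, -0.1, 1.654]
contact_force: [-1.0, -0.9, 0.2]
opening: 0.0487
```

```bash
python3 - <<'E'
from h import *
from fit import T
c=r.calibration("wrist");print(c["eye"],c["orientation"])
cv2.imwrite("pics/w5.png",r.get_image("wrist")[:,:,::-1]);print(r.read_state()["position"])
E
```

```text
[ 0.54324747 -0.09687214  0.42741359] [-0.17942979 -0.2405142   0.05873012]
[ 0.58244184 -0.15020267  0.28269424]
```

View pics/w5.png

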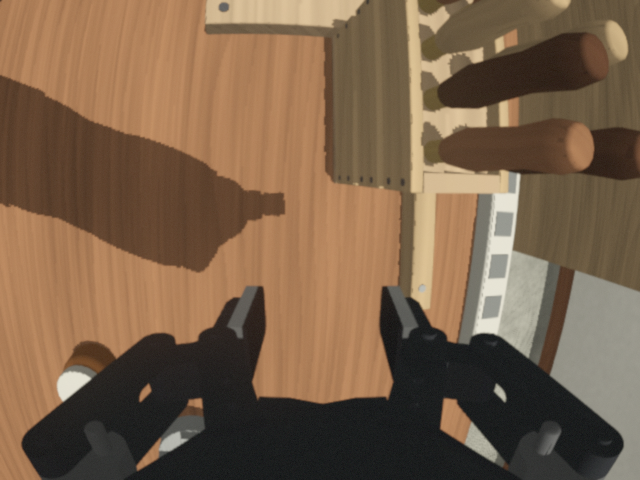

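Call:
servo_tool(increments="-0.04 -0.02 0.01 0 0 0 110; -0.09 -0.04 0.02 0 0 0 110; -0.12 -0.05 0.02 0 0 0 110; -0.12 -0.05 0.02 0 0 0 110")

```text
clock: 17.23
position: [0.4612, -0.2022, 0.3029]
eef_rot: [2.9, -0.099, 1.65]
contact_force: [0.8, -0.3, 1.6]
opening: 0.0485
```

```bash
python3 -c "
from cell import r
s=r.read_state();print(s['clock'],s['position'],s['contact_force']);print(r.finish_job())"
```

```text
17.225 [ 0.46117913 -0.20216003  0.30293233] [ 0.81772562 -0.31475228  1.55766897]
the job is handed in; nothing more can be done
None
```

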